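# Dispense one dish onto the levelled delivery leaf

### The arm

A 7-joint arm with a two-finger parallel gripper is mounted at the origin on a cart in front of the work surface, level with it; the furniture and walls round the work are solid. World frame = base frame: x ahead of the robot, y to its left, z up, the work surface at z = 0. Lengths are in m, angles in rad, forces in N, time in s.
With the tool pointing down it reaches from about 0.4 to 0.875 m from the base axis. Payload 6.5 kg.
Tool frame: the origin (TCP) lies midway between the tips of the shut fingers; the grasp point (between the pads) lies 19 mm behind it (tcp_to_grasp is the distance from the TCP to the grasp point, in m); z points along the fingers, y is the line along which they close (so a half turn about z gives the same grasp; the last joint's range is limited). The gripper opens to 88 mm and grips with 3 to 60 N. Pads are 18 mm wide; open, the fingers measure 123 mm over their backs; the gripper's body (75 mm by 187 mm) begins 45 mm behind the grasp point.
Start: joints at [-0.066, 0.536, -0.004, 1.538, 0.003, 1.067, -0.071], TCP at [0.65, 0, 0.239] pointing down, gripper open.
Joint ranges: [-2.7, 2.7], [-0.37, 2.16], [-1.27, 1.26], [0.24, 2.4], [-1.31, 4.45], [0.19, 1.91], [-2.76, 2.76]. Speed limits (rad/s): [2.39, 2.39, 3.14, 3.14, 3.14, 3.14, 3.14].

### API

Orientations are given as a unit quaternion [x, y, z, w].
In Python, from station import get_obs, get_image, sign_off, silhouettes, pinpoint, tcp_to_grasp gives the robot as it stands. The module is installed in compiled form; this text tells all that it offers.
- The arm moves only by the tool drive_tool, never from a script. Its argument "steps" is a list of rows, each a list of 3 entries, a list of its own where there are three numbers: the gripper's target within -1 to 1 (shut at 1, half-way at 0, fully open at -1), then the shift along the tool's x, y, z in m, then the turn about the tool's z in degrees. In form: [[claw, [tx, ty, tz], roll], ...]. A call has 1 to 5 rows; each row shifts and turns the commanded pose from where the row before left it, along the tool's axes as they then stand; what a row does not reach is not made up. A row lasts 1/12 s, in which the tool goes at most 41.7 mm and 7.16 degrees, less where a joint would pass 70% of its speed; a pose out of reach is approached as far as the arm can. A call with a gripper value outside its range is refused whole. The fingers move at their own pace and stop on an object; "grip_force" is the grip in N (left out, the last holds). Time passes only in rows, so rows that do not move let the fingers close. It gives the time, the measured TCP pose, the force, the opening and the grip force at its end, in the units of the state.
- get_obs(): the state, without advancing time (a new reading comes with each control period).
- get_image(name): name is "scene" or "side" or "wrist"; returns a dict with "image" (400x640x3 uint8, red, green, blue), "z_map" (400x640 float32, m along the optical axis (not along the pixel's ray), 0 where there is no reading), "K" (3x3 intrinsics, pixels), "world_to_cam" (4x4, takes a point from world to camera coordinates); the wrist camera has in their place "tool_from_camera" (4x4, takes a point from camera to tool coordinates, whose origin is the TCP and whose axes are the flange's). Camera axes: x right, y up, looking along -z (the intrinsics and any distortion apply to the point x, -y, -z); pixel columns grow to the right and rows downward; lengths in m; the calibration is good to about 2 mm. A picture is of the moment at which its call begins: read the wrist's pose just before it.
- sign_off(): hands the job in; it is judged then, once.
Trained networks look in a picture, given as the dict that the camera call returned (one of the last four; its "shot" number tells which), for a name from the list of things; names that differ only in an ending like _2 or _b are one class to them, and where a whole thing is asked for, a point or a joint stands for the part that bears it (a point fixed in the world has none). Each returns a list of dicts, best first, with "p" (0 to 1); they miss things now and then, are a little off and sometimes report something else, mostly with a low value. They report only what shows in the picture. A call takes as long as a camera call.
- silhouettes(picture, name): "pixels" (400x640 bool, what is visible of it) and "bbox" ([centre column, centre row, width, height] in pixels, round what is visible of it).
- pinpoint(picture, name): "point" ([column, row] in pixels: a listed point, or the origin of a listed thing).
The state is a dict: "time_s": time; "qpos": joint angles; "qd": joint speeds; "effort": joint torques, N m; "eef_pos": TCP position; "tcp_rot": TCP orientation; "contact_force": force on the tool from outside, world axes, zero at the start; "wrist_torque": the same for the moment, N m; "grip_width": opening from 0.0 (shut) to 1.0 (fully open); "finger_force": force on a finger pad.
Only numpy, scipy, OpenCV 4.12 (cv2) and the standard library are available. Lean on these libraries where they do the work, as an engineer would, in place of code of your own. Each camera call takes 0.05 s, during which the arm holds its last target. There are 200 camera calls.

### The job

Get one dish out of the dish dispenser. First press its half-raised delivery leaf down until it is level and let go to see that it stays there; then push the sprung push plate fully in until it meets the dispenser's body and let it come all the way back, so that just the bottom dish lies on the leaf and the other three have dropped down in the magazine. Leave the pot, the bottle and the tip box standing round it as they are.

Things in the scene. Friction and masses are not known exactly. Their poses are not given: they have to be found in the camera images.
- dispenser: Dish dispenser fixed to the bench: 128 x 110 mm foot plate, grey housing 84 mm long, 86 mm wide, 46 mm high, aluminium collar plate on it (top at 52 mm), four rods up to 108 mm round a stack of four dishes. Origin on the bench under the stack's axis; +x is level, the way the plate is pushed and the dish comes out; z is up. The push plate is at the -x end, the leaf at the +x end.
- magazine_floor (a point): The point of the channel floor under the stack's axis, 30 mm above the bench; axes as the dispenser. The channel floor is level and ends 36 mm from here in +x, at the leaf. The collar leaves a 16.5 mm high gate through which only the bottom dish passes.
- pusher (a joint): Travel of the sprung pusher along the dispenser's +x, in m: 0 at rest, 0.078 fully in, where the push plate's front meets the housing. Its spring needs about 3 N to start and 8.5 N at the end (with a dish about 9.5 N) and brings it back when it is let go. It meets the bottom dish after 6 mm, and the dish is clear of the stack only near the very end, from about 0.073 on.
- push_face (a point): Centre of the push plate's black rubber face, which looks to the dispenser's -x and moves with the pusher; axes as the dispenser. The upright plate is 60 mm wide and 54 mm high, from 30 to 84 mm above the bench; this point lies 58 mm above the bench and 138 mm behind the stack's axis at rest. Push here in the dispenser's +x. There is free bench behind it.
- leaf (a joint): Angle of the delivery leaf above level, in rad: 0 level, positive raised (it starts at 0.55 to 0.95), stops at -0.22 below level and 1.3. The hinge is stiff: 0.25 N m turns it (about 5 N pressed down at 50 mm from the hinge), and it stays where it is left.
- leaf_hinge (a point): Middle of the leaf's hinge axis, which runs along the dispenser's y; 26 mm above the bench and 39 mm in +x from the stack's axis. x of this frame runs outward along the leaf, z is square to the leaf's upper face.
- leaf_top (a point): Middle of the leaf's flat upper face, 43 mm from the hinge axis along the leaf; x runs outward along the leaf, z is square to the upper face. The upper face lies 3 mm above the hinge axis in z (29 mm over the bench when level). The aluminium leaf is a tray 84 mm long, 70 mm wide, 3 mm thick, with 6 mm rims at its sides and outer end, and a 40 mm wide finger tab out to 108 mm from the hinge. The dish comes to lie about here.
- dish_1_center (a point): Middle (half-way up) of dish 1, counted from the bottom of the stack: a round white-lidded dish, 60 mm across and 14 mm high, 30 g. The four lie loose on one another between the rods, the bottom one on the channel floor; z of this frame is the dish's axis.
- dish_2_center (a point): Middle (half-way up) of dish 2, counted from the bottom of the stack: a round white-lidded dish, 60 mm across and 14 mm high, 30 g. The four lie loose on one another between the rods, the bottom one on the channel floor; z of this frame is the dish's axis.
- dish_3_center (a point): Middle (half-way up) of dish 3, counted from the bottom of the stack: a round white-lidded dish, 60 mm across and 14 mm high, 30 g. The four lie loose on one another between the rods, the bottom one on the channel floor; z of this frame is the dish's axis.
- dish_4_center (a point): Middle (half-way up) of dish 4, counted from the bottom of the stack: a round white-lidded dish, 60 mm across and 14 mm high, 30 g. The four lie loose on one another between the rods, the bottom one on the channel floor; z of this frame is the dish's axis.
- sample_pot: Bystander: sample pot with a red screw lid, 48 mm across, 60 mm high; origin at the centre of its underside.
- amber_bottle: Bystander: amber bottle with a black cap, 58 mm across, 118 mm high; origin at the centre of its underside.
- tip_box: Bystander: closed blue box with a clear lid, 88 x 118 x 67 mm; origin at the centre of its underside.
- dish_1: Dish 1, the bottom one of the stack; origin at the centre of its underside.

How it is judged:
By the outcome, as a careful person would: the job done as asked, in the order asked, and still so for the second after the job is handed in, with the robot touching nothing.
It also fails if it takes over 45 s, if anything falls off the work surface, if the arm or the gripper's body presses on something with over 40 N, if the wrist force passes 120 N, or if a joint passes its speed limit or range.

## Working session

There is one attempt and no reset: what is moved stays moved. The work goes in short steps, Python scripts to look and compute and a tool call to move; the robot and the scene stay as the last step left them, time stands still between calls to the robot, and variables do not carry over. Pictures are saved under pics/ and viewed, at most 10 in all, crops included, and the job is handed in when it is done.

Besides the shell and the picture viewer there is one more tool, called after "Emit:" as name(argument=value, ...) on one line, values as JSON. drive_tool: Moves the arm, as the interface text tells. Its arguments: {"type":"object","properties":{"steps":{"type":"array","items":{"type":"array"}},"grip_force":{"type":"number"}},"required":["steps"]}

```bash
mkdir -p pics; cat > h.py <<'E'
import numpy as np, cv2
from station import *
from scipy.spatial.transform import Rotation as R
def world(pic,u,v,z=None,d=None):
    K=pic["K"]; ray=np.array([(u-K[0,2])/K[0,0],-(v-K[1,2])/K[1,1],-1.0])
    T=np.linalg.inv(pic["world_to_cam"])
    if d is None: 
        o=T[:3,3]; r=T[:3,:3]@ray; return o+r*(z-o[2])/r[2]
    return (T@np.append(ray*d,1))[:3]
def save(pic,n): cv2.imwrite("pics/"+n+".png",pic["image"][...,::-1])
E
python3 - <<'E'
from h import *
o=get_obs(); print({k:np.round(v,3) for k,v in o.items()})
Z={"dispenser":0,"magazine_floor":.03,"push_face":.058,"leaf_hinge":.026,"leaf_top":None,"dish_1_center":.037,"sample_pot":0,"amber_bottle":0,"tip_box":0}
ims=[]
for c in("scene","side"):
    p=get_image(c); save(p,c+"0"); ims.append(p["image"])
    print(c,[k for k in p], np.round(np.linalg.inv(p["world_to_cam"])[:3,3],2))
    for n,z in Z.items():
        for q in pinpoint(p,n)[:2]:
            u,v=q["point"]; d=p["z_map"][int(min(max(v,0),399)),int(min(max(u,0),639))]
            print(n,round(q["p"],2),np.round([u,v]), "plane",np.round(world(p,u,v,z),3) if z is not None else "", "depth",np.round(world(p,u,v,d=d),3))
cv2.imwrite("pics/a.png",cv2.resize(np.vstack(ims),(800,1000))[...,::-1][:, :])
E
```

```text
{'time_s': np.float64(0.0), 'qpos': array([-0.066,  0.537, -0.004,  1.539,  0.003,  1.067, -0.071]), 'qd': array([ 0.001,  0.   , -0.001,  0.   , -0.002, -0.001,  0.001]), 'effort': array([-0.0000e+00, -5.7098e+01,  9.9000e-01, -2.5160e+01, -5.6000e-02,
        1.8000e-02,  0.0000e+00]), 'eef_pos': array([ 0.649, -0.   ,  0.238]), 'tcp_rot': array([ 0.707,  0.707, -0.001, -0.001]), 'contact_force': array([-0.688, -0.798, -0.154]), 'wrist_torque': array([ 0.005, -0.002, -0.008]), 'finger_force': np.float64(0.0), 'grip_width': np.float64(1.001)}
scene ['image', 'z_map', 'K', 'world_to_cam', 'shot'] [-0.01 -0.75  0.5 ]
dispenser 0.75 [330. 238.] plane [ 0.51  -0.233 -0.   ] depth [ 0.484 -0.259  0.025]
magazine_floor 0.75 [328. 226.] plane [ 0.506 -0.228  0.03 ] depth [ 0.48  -0.254  0.053]
push_face 0.57 [323. 184.] plane [ 0.605 -0.109  0.058] depth [ 0.587 -0.128  0.071]
push_face 0.29 [334. 224.] plane [ 0.491 -0.262  0.058] depth [ 0.496 -0.256  0.053]
leaf_hinge 0.63 [333. 234.] plane [ 0.497 -0.254  0.026] depth [-0.012 -0.754  0.497]
leaf_top 0.77 [333. 234.] plane  depth [ 0.42
[... 712 characters left out ...]
92  0.058] depth [ 0.614 -0.132  0.034]
leaf_hinge 0.92 [343. 195.] plane [ 0.501 -0.258  0.026] depth [ 0.495 -0.202  0.056]
leaf_top 0.92 [356. 183.] plane  depth [ 0.465 -0.287  0.056]
dish_1_center 0.37 [362. 179.] plane [ 0.451 -0.357  0.037] depth [ 0.447 -0.292  0.068]
sample_pot 0.56 [272. 210.] plane [ 0.713 -0.174  0.   ] depth [ 0.708 -0.159  0.009]
sample_pot 0.18 [338. 187.] plane [ 0.53  -0.362  0.   ] depth [ 0.508 -0.19   0.088]
amber_bottle 0.93 [370. 180.] plane [ 0.426 -0.427  0.   ] depth [ 0.426 -0.424  0.002]
amber_bottle 0.6 [335. 183.] plane [ 0.546 -0.391  0.   ] depth [ 0.523 -0.226  0.082]
tip_box 0.63 [340. 286.] plane [0.46  0.139 0.   ] depth [0.453 0.196 0.051]
```

```bash
python3 - <<'E'
import cv2,numpy as np
a=cv2.imread("pics/scene0.png"); b=cv2.imread("pics/side0.png")
a=cv2.resize(a[110:360,180:480],None,fx=1.9,fy=1.9); b=cv2.resize(b[130:310,220:440],None,fx=1.9,fy=1.9)
cv2.imwrite("pics/v1.png",a); cv2.imwrite("pics/v2.png",b)
E
```

```text
(no output)
```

View pics/v1.png

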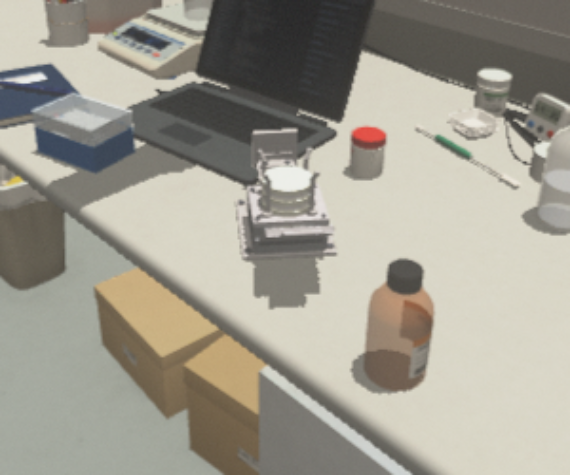

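View pics/v2.png

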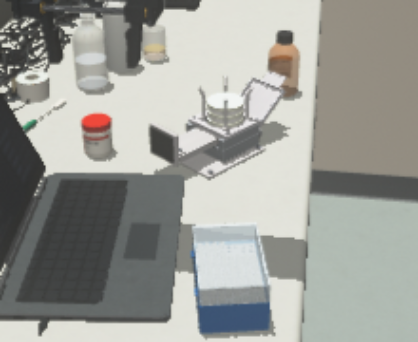

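Emit:
drive_tool(steps=[[1, [-0.02, -0.02, -0.03], 0], [1, [-0.02, -0.02, -0.03], 0], [1, [-0.02, -0.02, -0.03], 0], [1, [-0.02, -0.02, -0.03], 0], [1, [-0.02, -0.02, 0], 0]])

```text
time_s: 1.42
eef_pos: [0.5517, -0.1013, 0.365]
tcp_rot: [0.707, 0.707, 0.003, 0.004]
contact_force: [0.6, -0.9, 0.0]
grip_width: 0.646
finger_force: 0.0
```

Emit:
drive_tool(steps=[[1, [-0.02, -0.02, 0], 7], [1, [0, 0, 0], 7], [1, [0, 0, 0], 7], [1, [0, 0, 0], 7], [1, [0, 0, 0], 7]])

```text
time_s: 1.83
eef_pos: [0.5299, -0.1201, 0.359]
tcp_rot: [0.888, 0.459, 0.0, 0.0]
contact_force: [-0.0, 1.0, 0.1]
grip_width: 0.262
finger_force: 0.0
```

```bash
cat >> h.py <<'E'
def wristpic():
    o=get_obs(); p=get_image("wrist")
    T=np.eye(4); T[:3,:3]=R.from_quat(o["tcp_rot"]).as_matrix(); T[:3,3]=o["eef_pos"]
    p["world_to_cam"]=np.linalg.inv(T@p["tool_from_camera"]); return p,o
def cloud(p):
    v,u=np.nonzero(p["z_map"]); d=p["z_map"][v,u]; K=p["K"]
    c=np.stack([(u-K[0,2])/K[0,0]*d,-(v-K[1,2])/K[1,1]*d,-d,np.ones_like(d)])
    return (np.linalg.inv(p["world_to_cam"])@c)[:3].T,u,v
E
python3 - <<'E'
from h import *
p,o=wristpic(); print(np.round(o["eef_pos"],3),R.from_quat(o["tcp_rot"]).as_matrix().round(3),np.linalg.inv(p["world_to_cam"])[:3,3].round(3)); save(p,"w1")
Z={"dispenser":0,"magazine_floor":.03,"push_face":.058,"leaf_hinge":.026,"leaf_top":.06,"dish_4_center":.079}
for n,z in Z.items():
    for q in pinpoint(p,n)[:2]:
        u,v=q["point"]; d=p["z_map"][int(np.clip(v,0,399)),int(np.clip(u,0,639))]
        print(n,round(q["p"],2),np.round([u,v]), "plane",np.round(world(p,u,v,z),3), "depth",np.round(world(p,u,v,d=d),3))
E
```

```text
[ 0.53  -0.12   0.359] [[ 0.579  0.816  0.   ]
 [ 0.816 -0.579  0.   ]
 [ 0.     0.    -1.   ]] [ 0.578 -0.051  0.505]
dispenser 0.81 [346. 208.] plane [ 0.512 -0.224  0.   ] depth [ 0.521 -0.2    0.071]
magazine_floor 0.96 [349. 218.] plane [ 0.511 -0.229  0.03 ] depth [ 0.519 -0.208  0.086]
push_face 0.81 [357. 123.] plane [ 0.596 -0.115  0.058] depth [ 0.596 -0.117  0.041]
push_face 0.52 [348. 262.] plane [ 0.474 -0.276  0.058] depth [ 0.546 -0.121  0.366]
leaf_hinge 0.64 [347. 238.] plane [ 0.489 -0.256  0.026] depth [ 0.5   -0.23   0.087]
leaf_top 0.66 [346. 262.] plane [ 0.473 -0.273  0.06 ] depth [ 0.546 -0.12   0.367]
dish_4_center 0.89 [354. 227.] plane [ 0.516 -0.226  0.079] depth [ 0.517 -0.223  0.087]
```

View pics/w1.png

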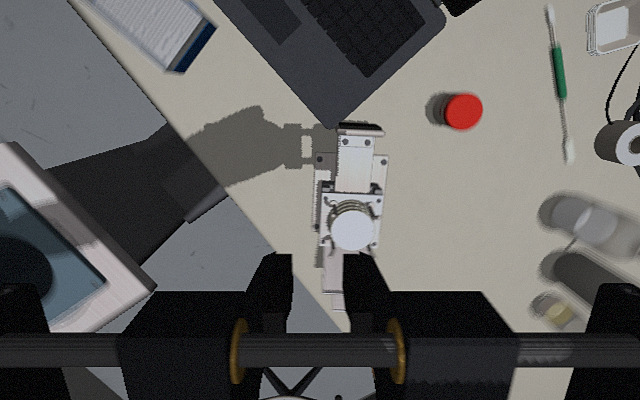

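```bash
python3 - <<'E'
from h import *
def circ(P): 
    A=np.c_[2*P[:,:2],np.ones(len(P))]; s=np.linalg.lstsq(A,(P[:,:2]**2).sum(1),rcond=None)[0]; return s[:2],np.sqrt(s[2]+s[:2]@s[:2])
p,o=wristpic(); C,u,v=cloud(p); 
near=np.linalg.norm(C[:,:2]-[.512,-.226],axis=1)
im=p["image"][v,u].astype(int)
m=(near<.04)&(C[:,2]>.08)&(C[:,2]<.093)&(im.min(1)>190)
mask=np.zeros((400,640),np.uint8); mask[v[m],u[m]]=1
n,l,s,c=cv2.connectedComponentsWithStats(mask); k=1+np.argmax(s[1:,4]); sel=m.copy(); sel[m]=l[v[m],u[m]]==k
cn,_=cv2.findContours((l==k).astype(np.uint8),0,2); h=cv2.convexHull(max(cn,key=len))[:,0]
print("dish top z",np.median(C[sel,2]),"circle",circ(np.array([world(p,a,b,.086) for a,b in h])))
m=(np.linalg.norm(C[:,:2]-[.594,-.115],axis=1)<.05)&(C[:,2]>.075)&(C[:,2]<.095)
P=C[m]; print("plate top n",m.sum(),cv2.minAreaRect(P[:,:2].astype(np.float32)),np.median(P[:,2]))
m=(np.linalg.norm(C[:,:2]-[.512,-.226],axis=1)<.075)&(C[:,2]>.045)&(C[:,2]<.058)
print("collar",m.sum(),cv2.minAreaRect(C[m,:2].astype(np.float32)))
# leaf from silhouettes
for cam in("side","scene"):
    q=get_image(cam); D,uu,vv=cloud(q)
    r=silhouettes(q,"leaf")
    for x in r[:1]:
        w=x["pixels"][vv,uu]; L=D[w]; print(cam,"leaf",round(x["p"],2),len(L),x["bbox"])
        c0=np.median(L,0); L=L[np.linalg.norm(L-c0,axis=1)<.08]
        for _ in range(3):
            c0=L.mean(0); U,S,V=np.linalg.svd(L-c0); nn=V[2]*np.sign(V[2][2]); e=abs((L-c0)@nn); L=L[e<max(2*np.median(e),.002)]
        print(c0,"normal",nn,"n",len(L),"theta",np.arccos(nn[2]),"az",np.degrees(np.arctan2(-nn[1],-nn[0])),"zrange",L[:,2].min(),L[:,2].max())
    t=(D[:,2]>.1)&(np.linalg.norm(D[:,:2]-[.62,-.08],axis=1)<.13); print(cam,"tall near plate",t.sum(), D[t].min(0) if t.any() else "",D[t].max(0) if t.any() else "")
E
```

```text
dish top z 0.08582308947407014 circle (array([0.16706324, 0.01163129]), np.float64(0.39228000897712767))
plate top n 473 ((0.5933226943016052, -0.12114811688661575), (0.012094257399439812, 0.05805650353431702), 52.685970306396484) 0.08217187349677252
collar 1713 ((0.5058994293212891, -0.23680472373962402), (0.1230909675359726, 0.0861823558807373), 52.91727828979492)
side leaf 0.67 357 [362.1, 181.0, 16.0, 26.0]
[ 0.45725586 -0.29473048  0.06509883] normal [0.40405134 0.45062603 0.79603939] n 239 theta 0.6500733839763803 az -131.88081548916625 zrange 0.04112357939225031 0.09191128080650501
side tall near plate 3119 [ 0.49162391 -0.20015084  0.35643843] [ 0.62382906 -0.05348875  0.58193022]
scene leaf 0.68 286 [336.1, 234.6, 36.0, 11.1]
[ 0.46574661 -0.29108692  0.05664169] normal [0.38895524 0.49481453 0.77709227] n 171 theta 0.6807637172942697 az -128.16956718997423 zrange 0.024642187823104122 0.09328664801693626
scene tall near plate 1957 [ 0.49056626 -0.20234471  0.35920645] [ 0.62311014 -0.06230564  0.47731989]
```

Emit:
drive_tool(steps=[[1, [0, 0, 0], 1.8], [1, [-0.036, 0.01, 0], 0], [1, [-0.036, 0.01, 0], 0], [1, [-0.036, 0.01, 0], 0], [1, [-0.036, 0.01, 0.01], 0]])

```text
time_s: 2.85
eef_pos: [0.4759, -0.2611, 0.3504]
tcp_rot: [0.894, 0.448, 0.001, 0.001]
contact_force: [0.0, -0.2, -0.6]
grip_width: 0.005
finger_force: 0.0
```

Emit:
drive_tool(steps=[[1, [-0.034, 0.011, 0.01], 0], [1, [0, 0, 0.04], 0], [1, [0, 0, 0.04], 0], [1, [0, 0, 0.04], 0], [1, [0, 0, 0.04], 0]])

```text
time_s: 3.27
eef_pos: [0.4642, -0.2933, 0.1774]
tcp_rot: [0.894, 0.448, 0.0, 0.0]
contact_force: [0.9, -0.5, -0.5]
grip_width: 0.002
finger_force: 0.0
```

Emit:
drive_tool(steps=[[1, [0, 0, 0.035], 0], [1, [0, 0, 0.02], 0], [1, [0, 0, 0], 0]])

```text
time_s: 3.52
eef_pos: [0.4614, -0.2914, 0.1195]
tcp_rot: [0.894, 0.448, -0.002, -0.003]
contact_force: [-0.3, 0.4, -0.2]
grip_width: 0.01
finger_force: 0.0
```

```bash
cat >> h.py <<'E'
def disp(P,s=(.513,-.2265),a=-127.2):
    a=np.radians(a); d=np.asarray(P)[...,:2]-s
    return np.stack([d@[np.cos(a),np.sin(a)],d@[-np.sin(a),np.cos(a)],np.asarray(P)[...,2]],-1)
E
python3 - <<'E'
from h import *
o=get_obs(); print(disp(o["eef_pos"]).round(4),np.degrees(np.arctan2(*R.from_quat(o["tcp_rot"]).as_matrix()[[1,0],0])),o["contact_force"].round(1),o["grip_width"])
a=get_image("side"); b=get_image("scene")
cv2.imwrite("pics/v3.png",np.hstack([cv2.resize(a["image"][130:260,270:430],(400,325)),cv2.resize(b["image"][160:290,250:410],(400,325))])[...,::-1])
E
```

```text
[ 0.0829 -0.0019  0.1195] 53.23712357492609 [-0.3  0.4 -0.2] 0.010173355060382843
```

View pics/v3.png

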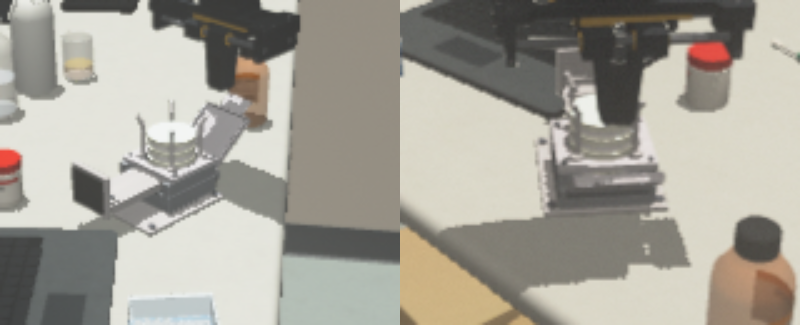

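Emit:
drive_tool(steps=[[1, [0, 0.002, 0.03], 0], [1, [0, 0, 0.014], 0], [1, [-0.003, 0, 0.006], 0], [1, [-0.004, 0, 0.007], 0], [1, [0, 0, 0], 0]])

```text
time_s: 4.03
eef_pos: [0.4619, -0.3009, 0.0674]
tcp_rot: [0.894, 0.447, 0.0, 0.001]
contact_force: [0.7, 0.9, 0.9]
grip_width: 0.006
finger_force: 0.3
```

Emit:
drive_tool(steps=[[1, [-0.003, 0, 0.006], 0], [1, [-0.003, 0, 0.007], 0], [1, [-0.002, 0, 0.005], 0], [1, [-0.002, 0, 0.005], 0], [1, [0, 0, 0], 0]])

```text
time_s: 4.45
eef_pos: [0.4554, -0.3085, 0.0431]
tcp_rot: [0.894, 0.447, -0.0, 0.0]
contact_force: [0.5, -0.7, 1.6]
grip_width: 0.002
finger_force: 0.4
```

Emit:
drive_tool(steps=[[1, [0, 0, 0.004], 0], [1, [0, 0, 0.003], 0], [1, [0, 0, 0], 0], [1, [0, 0, 0], 0]])

```text
time_s: 4.78
eef_pos: [0.4551, -0.3073, 0.0362]
tcp_rot: [0.894, 0.448, -0.0, -0.001]
contact_force: [-0.3, 0.4, -0.6]
grip_width: 0.004
finger_force: 0.0
```

```bash
python3 - <<'E'
from h import *
o=get_obs(); print(disp(o["eef_pos"]).round(4),o["contact_force"].round(1))
for cam in("side","scene"):
    q=get_image(cam); save(q,cam+"4"); D,uu,vv=cloud(q)
    for x in silhouettes(q,"leaf")[:1]:
        L=disp(D[x["pixels"][vv,uu]]); L=L[(abs(L[:,1])<.04)&(L[:,0]>.03)&(L[:,0]<.16)&(L[:,2]>.005)&(L[:,2]<.11)]
        print(cam,x["p"],len(L)); 
        for i in range(40,150,15):
            s=L[(L[:,0]>i/1e3)&(L[:,0]<i/1e3+.015)]; print(i,len(s),np.median(s[:,2]).round(4) if len(s) else "")
a=cv2.imread("pics/side4.png");b=cv2.imread("pics/scene4.png")
cv2.imwrite("pics/v4.png",np.hstack([cv2.resize(a[130:260,270:430],(400,325)),cv2.resize(b[160:290,250:410],(400,325))]))
E
```

```text
[0.0993 0.0027 0.0362] [-0.3  0.4 -0.6]
scene 0.94 651
40 49 0.0297
55 65 0.0316
70 66 0.0327
85 78 0.034
100 87 0.0355
115 173 0.0384
130 79 0.0383
145 41 0.0379
```

View pics/v4.png

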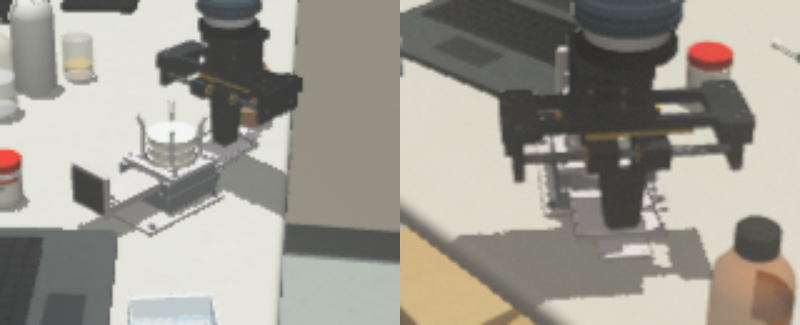

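Emit:
drive_tool(steps=[[1, [-0.001, 0, 0.003], 0], [1, [0, 0, 0.003], 0], [1, [0, 0, 0], 0], [1, [0, 0, 0], 0]])

```text
time_s: 5.32
eef_pos: [0.4548, -0.3087, 0.0304]
tcp_rot: [0.894, 0.448, -0.0, -0.0]
contact_force: [0.3, -0.0, -0.1]
grip_width: 0.004
finger_force: 0.0
```

```bash
cat > leaf.py <<'E'
from h import *
o=get_obs(); print(disp(o["eef_pos"]).round(4),o["contact_force"].round(1))
for cam in("scene","side"):
    q=get_image(cam); save(q,cam+"5"); D,uu,vv=cloud(q)
    for x in silhouettes(q,"leaf")[:1]:
        L=disp(D[x["pixels"][vv,uu]]); L=L[(abs(L[:,1])<.028)&(L[:,0]>.05)&(L[:,0]<.145)&(L[:,2]>.005)&(L[:,2]<.06)]
        print(cam,x["p"],len(L)) 
        if len(L)>20:
          for _ in range(4): c=np.polyfit(L[:,0],L[:,2],1); e=abs(np.polyval(c,L[:,0])-L[:,2]); L=L[e<max(2*np.median(e),.001)]
          print("slope",c[0],"z at hinge,r70",np.polyval(c,[.039,.109]),len(L))
E
python3 leaf.py
```

```text
[0.1006 0.0034 0.0304] [ 0.3 -0.  -0.1]
scene 0.69 473
slope 0.014893350127613274 z at hinge,r70 [0.02885104 0.02989358] 291
side 0.48 104
slope 0.00503406637228377 z at hinge,r70 [0.02738486 0.02773724] 63
```

Emit:
drive_tool(steps=[[1, [0, 0, 0.001], 0], [1, [0, 0, 0], 0], [1, [0, 0, -0.02], 0], [1, [0, 0, -0.04], 0], [1, [0, 0, -0.04], 0]])

```text
time_s: 5.93
eef_pos: [0.4538, -0.308, 0.1297]
tcp_rot: [0.894, 0.448, -0.001, -0.001]
contact_force: [0.4, 0.3, 0.5]
grip_width: 0.005
finger_force: 0.0
```

Emit:
drive_tool(steps=[[1, [0, 0, -0.035], 0], [1, [0, 0, 0], 0]])

```text
time_s: 6.1
eef_pos: [0.4585, -0.3112, 0.1713]
tcp_rot: [0.894, 0.447, 0.003, 0.005]
contact_force: [0.7, 0.3, -0.5]
grip_width: -0.0
finger_force: 0.0
```

```bash
python3 leaf.py
```

```text
[0.1004 0.0078 0.1713] [ 0.7  0.3 -0.5]
scene 0.55 716
slope 0.007352075891371962 z at hinge,r70 [0.02885054 0.02936518] 500
side 0.78 143
slope 0.0019303066633154682 z at hinge,r70 [0.02727706 0.02741219] 90
```

Emit:
drive_tool(steps=[[1, [0.01, -0.001, -0.03], 0], [1, [0.039, -0.001, 0], 0], [1, [0.039, -0.001, 0], 0], [1, [0.039, 0, 0], 0], [1, [0.039, 0, 0], 0]])

```text
time_s: 6.72
eef_pos: [0.5518, -0.1722, 0.1929]
tcp_rot: [0.894, 0.448, -0.001, -0.001]
contact_force: [0.1, -0.5, -0.0]
grip_width: 0.007
finger_force: 0.0
```

Emit:
drive_tool(steps=[[1, [0.039, 0, 0], 0], [1, [0.039, 0, 0], 0], [1, [0.031, 0, 0], 0], [1, [0, 0, 0.03], 0], [1, [0, 0, 0.03], 0]])

```text
time_s: 7.13
eef_pos: [0.6189, -0.0835, 0.1331]
tcp_rot: [0.893, 0.45, 0.001, -0.0]
contact_force: [-1.0, -1.0, -1.5]
grip_width: 0.005
finger_force: 0.0
```

Emit:
drive_tool(steps=[[1, [0, 0, 0.03], 0], [1, [0, 0, 0.03], 0], [1, [0, 0, 0.02], 0], [1, [0, 0, 0], 0], [1, [0, 0, 0], 0]])

```text
time_s: 7.55
eef_pos: [0.6154, -0.0866, 0.0525]
tcp_rot: [0.894, 0.448, -0.002, -0.001]
contact_force: [0.6, 0.3, 1.0]
grip_width: 0.007
finger_force: 0.0
```

```bash
python3 - <<'E'
from h import *
o=get_obs(); print(disp(o["eef_pos"]).round(4),np.degrees(np.arctan2(*R.from_quat(o["tcp_rot"]).as_matrix()[[1,0],0])),o["contact_force"].round(1))
a=get_image("side"); b=get_image("scene")
cv2.imwrite("pics/v5.png",np.hstack([cv2.resize(a["image"][130:260,270:430],(400,325)),cv2.resize(b["image"][150:280,250:410],(400,325))])[...,::-1])
E
```

```text
[-0.1734 -0.003   0.0525] 53.19659070711814 [0.6 0.3 1. ]
```

View pics/v5.png

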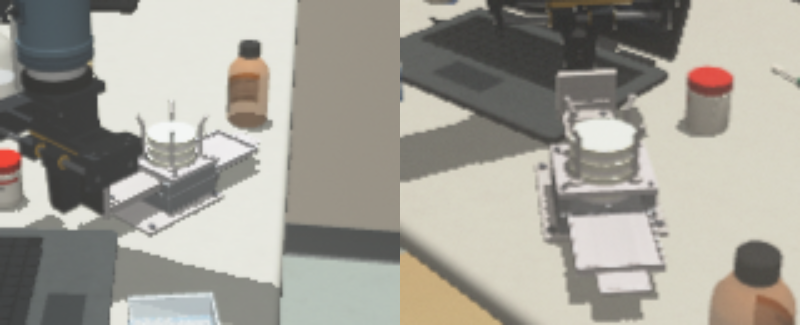

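Emit:
drive_tool(steps=[[1, [-0.012, 0.002, 0], 0], [1, [-0.01, 0.001, 0], 0], [1, [-0.01, 0, 0], 0], [1, [-0.01, 0, 0], 0], [1, [0, 0, 0], 0]])

```text
time_s: 8.07
eef_pos: [0.5945, -0.1242, 0.0559]
tcp_rot: [0.895, 0.447, 0.001, 0.001]
contact_force: [3.2, 2.9, 1.7]
grip_width: 0.003
finger_force: 1.9
```

Emit:
drive_tool(steps=[[1, [-0.01, 0, 0], 0], [1, [-0.01, 0, 0], 0], [1, [-0.01, 0, 0], 0], [1, [-0.01, 0, 0], 0], [1, [0, 0, 0], 0]])

```text
time_s: 8.48
eef_pos: [0.5714, -0.1545, 0.0559]
tcp_rot: [0.894, 0.447, 0.001, 0.0]
contact_force: [4.8, 4.5, 3.4]
grip_width: 0.008
finger_force: 3.2
```

Emit:
drive_tool(steps=[[1, [-0.006, 0, 0], 0], [1, [-0.006, 0, 0], 0], [1, [0, 0, 0], 0], [1, [0, 0, 0], 0]])

```text
time_s: 8.82
eef_pos: [0.5654, -0.1624, 0.0559]
tcp_rot: [0.894, 0.448, 0.002, 0.0]
contact_force: [4.3, 6.0, 3.2]
grip_width: 0.005
finger_force: 3.8
```

```bash
cat > d.py <<'E'
from h import *
o=get_obs(); print(disp(o["eef_pos"]).round(4),disp(np.r_[o["contact_force"][:2]+[.513,-.2265],o["contact_force"][2]]).round(1))
E
python3 d.py
```

```text
[-0.0828  0.003   0.0559] [-7.3 -0.2  3.2]
```

Emit:
drive_tool(steps=[[1, [-0.005, 0, 0], 0], [1, [-0.004, 0, 0], 0], [1, [0, 0, 0], 0], [1, [0, 0, 0], 0]])

```text
time_s: 9.15
eef_pos: [0.5603, -0.1691, 0.0559]
tcp_rot: [0.894, 0.448, 0.002, 0.0]
contact_force: [4.6, 6.1, 4.5]
grip_width: 0.004
finger_force: 4.0
```

```bash
python3 d.py
```

```text
[-0.0743  0.003   0.0559] [-7.6  0.   4.5]
```

Emit:
drive_tool(steps=[[1, [-0.003, 0, 0], 0], [1, [-0.002, 0, 0], 0], [1, [0, 0, 0], 0], [1, [0, 0, 0], 0]])

```text
time_s: 9.48
eef_pos: [0.558, -0.1721, 0.0559]
tcp_rot: [0.894, 0.449, 0.003, -0.0]
contact_force: [5.8, 8.0, 3.2]
grip_width: 0.004
finger_force: 5.1
```

```bash
python3 d.py
```

```text
[-0.0706  0.0029  0.0559] [-9.9 -0.2  3.2]
```

Emit:
drive_tool(steps=[[1, [-0.002, 0, 0], 0], [1, [-0.002, 0, 0], 0], [1, [0, 0, 0], 0], [1, [0, 0, 0], 0]])

```text
time_s: 9.82
eef_pos: [0.5579, -0.1722, 0.0561]
tcp_rot: [0.893, 0.45, 0.005, -0.001]
contact_force: [11.7, 14.4, -0.5]
grip_width: 0.009
finger_force: 9.1
```

```bash
python3 d.py
```

```text
[-0.0704  0.0029  0.0561] [-18.6   0.6  -0.5]
```

Emit:
drive_tool(steps=[[1, [0.01, 0, 0], 0], [1, [0.015, 0, 0], 0], [1, [0.015, 0, 0], 0], [1, [0.015, 0, 0], 0], [1, [0.015, 0, 0], 0]])

```text
time_s: 10.23
eef_pos: [0.5955, -0.1214, 0.0548]
tcp_rot: [0.894, 0.448, 0.0, 0.0]
contact_force: [2.7, 1.5, 0.9]
grip_width: 0.002
finger_force: 1.2
```

Emit:
drive_tool(steps=[[1, [0.015, 0, 0], 0], [1, [0.015, 0, 0], 0], [1, [0.015, 0, 0], 0], [1, [0, 0, -0.03], 0], [1, [0, 0, -0.04], 0]])

```text
time_s: 10.65
eef_pos: [0.6187, -0.0841, 0.1214]
tcp_rot: [0.894, 0.449, -0.004, -0.002]
contact_force: [0.7, -0.6, 0.8]
grip_width: 0.004
finger_force: 0.0
```

Emit:
drive_tool(steps=[[1, [0, 0, -0.04], 0], [1, [0, 0, -0.04], 0], [1, [0, 0, 0], 0]])

```text
time_s: 10.9
eef_pos: [0.6259, -0.0869, 0.2127]
tcp_rot: [0.894, 0.447, 0.005, 0.003]
contact_force: [1.5, -0.5, 0.4]
grip_width: 0.007
finger_force: 0.0
```

```bash
python3 d.py; python3 - <<'E'
from h import *
a=get_image("side"); b=get_image("scene")
for p in(a,b):
    for n,z in (("push_face",.058),("dish_1",.029),("dish_4_center",.065),("sample_pot",0),("amber_bottle",0),("tip_box",0)):
        for q in pinpoint(p,n)[:2]: w=world(p,*q["point"],z=z); print(n,round(q["p"],2),w.round(3),disp(w).round(3))
cv2.imwrite("pics/v6.png",np.hstack([cv2.resize(a["image"][130:260,270:430],(400,325)),cv2.resize(b["image"][150:280,250:410],(400,325))])[...,::-1])
E
```

```text
[-0.1794  0.0055  0.2127] [-0.5  1.5  0.4]
push_face 0.78 [ 0.597 -0.11   0.058] [-0.144 -0.003  0.058]
dish_1 0.42 [ 0.478 -0.287  0.029] [0.069 0.009 0.029]
dish_4_center 0.51 [ 0.52  -0.219  0.065] [-0.01   0.001  0.065]
dish_4_center 0.27 [ 0.512 -0.169  0.065] [-0.045 -0.035  0.065]
sample_pot 0.77 [ 0.709 -0.174  0.   ] [-0.16   0.124  0.   ]
amber_bottle 0.77 [ 0.449 -0.445  0.   ] [0.213 0.081 0.   ]
amber_bottle 0.71 [ 0.48  -0.359  0.   ] [0.125 0.054 0.   ]
tip_box 0.86 [0.462 0.137 0.   ] [-0.259 -0.26   0.   ]
push_face 0.58 [ 0.608 -0.104  0.058] [-0.155  0.002  0.058]
dish_1 0.58 [ 0.475 -0.283  0.029] [0.068 0.004 0.029]
dish_1 0.25 [ 0.686 -0.218  0.029] [-0.112  0.132  0.029]
dish_4_center 0.67 [ 0.514 -0.226  0.065] [-0.001  0.001  0.065]
sample_pot 0.81 [ 0.72  -0.177 -0.   ] [-0.165  0.135 -0.   ]
amber_bottle 0.86 [ 0.434 -0.458  0.   ] [0.232 0.077 0.   ]
tip_box 0.65 [0.457 0.13  0.   ] [-0.25 -0.26  0.  ]
```

View pics/v6.png

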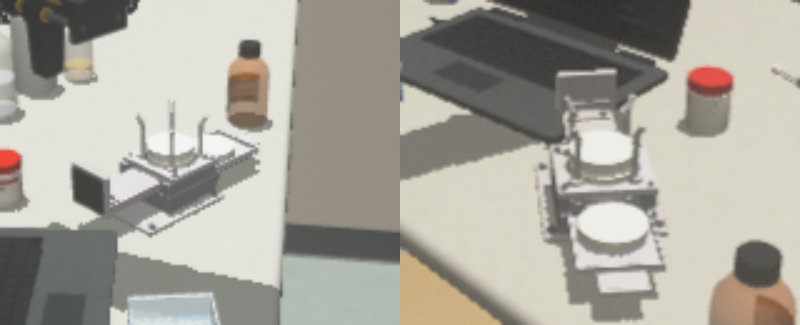

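```bash
python3 leaf.py; python3 - <<'E'
from h import *
p=get_image("scene"); D,u,v=cloud(p); L=disp(D); im=p["image"][v,u]
w=im.min(1)>185
for n,x in(("stack",0),("leaf dish",.07)):
    m=w&(np.hypot(L[:,0]-x,L[:,1])<.02)&(L[:,2]<.12); print(n,m.sum(),np.median(L[m,2]))
m=w&(L[:,2]>.038)&(L[:,2]<.048)&(L[:,0]>.03)&(L[:,0]<.13)&(abs(L[:,1])<.045); print("dish x,y range",np.percentile(L[m],[1,99],axis=0))
print(sign_off())
E
```

```text
[-0.1774  0.0016  0.2045] [ 1.2 -0.6 -0.8]
scene 0.76 394
slope 0.009844237405295836 z at hinge,r70 [0.02852599 0.02921509] 244
stack 126 0.07211182660438345
leaf dish 161 0.04311190529775594
dish x,y range [[ 0.04543945 -0.02626983  0.04102412]
 [ 0.10026194  0.02786235  0.04484425]]
the job is handed in; nothing more can be done
None
```

The job is done and handed in: the leaf was pressed level and stayed there, and one full push brought the bottom dish out onto it. The push plate came back to rest, the other three dishes dropped in the magazine, and the pot, bottle and tip box were not moved.

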